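# Earth yourself, then switch on the cable test set

## Robot

A 6-joint arm with a two-finger parallel gripper is mounted at the origin on the work surface. World frame = base frame: x ahead of the robot, y to its left, z up, the work surface at z = 0. Lengths are in m, angles in rad, forces in N, time in s.
With the tool pointing down it reaches from about 0.25 to 0.725 m from the base axis. Payload 4 kg.
Tool frame: the origin (TCP) lies at the very end of the fingers, on their centre line; the grasp point (between the pads) lies 19 mm behind it (bot.pinch_z is the distance from the TCP to the grasp point, in m); z points along the fingers, x is the direction in which the jaws open and shut, and the axes are right-handed (so a half turn about z gives the same grasp; the last joint's range is limited). The gripper opens to 85 mm and grips with 20 to 120 N. Pads are 22 mm wide; open, the fingers measure 114 mm over their backs; the gripper's body (76 mm by 85 mm) begins 54 mm behind the grasp point. The pads swing forward as they close: fully open they stand 13 mm farther back than shut.
Start: joints at [-1.194, 0.241, 0.005, 1.335, 0, 1.571], TCP at [0.184, -0.465, 0.21] pointing down, gripper open.
Joint ranges: [-2.72, 2.72], [-1.05, 1.87], [-1.09, 1.28], [-1.99, 2.15], [-1.42, 1.44], [-3.14, 3.14]. Speed limits (rad/s): [2.79, 2.79, 3.14, 3.14, 3.14, 3.14].

## Interface

Orientations are given as a unit quaternion [x, y, z, w].
In Python, from workcell import bot gives the robot as it stands. The module is installed in compiled form; this text tells all that it offers.
- The arm moves only by the shell command python3 -m inch 'ROWS'. ROWS is JSON, a list of rows, each a list of 7 numbers: the shift along the tool's x, y, z scaled (see below), then the turn, a rotation vector about the tool's x, y, z scaled (see below), then the gripper command: -1 is fully open, 1 is shut, values between are in proportion. In form: [[x, y, z, wx, wy, wz, gripper], ...]. A call has exactly 8 rows; each row shifts and turns the commanded pose from where the row before left it, along the tool's axes as they then stand; what a row does not reach is not made up. The controller multiplies each number of a shift by 2.5 cm and each number of a turn by 180 degrees. A row lasts 1/10 s, in which the tool goes at most 50 mm and 8.59 degrees, less where a joint would pass 70% of its speed; a pose out of reach is approached as far as the arm can. A call with a number of a shift or a turn outside -1 to 1 is refused whole. A call with a gripper value outside its range is refused whole. The fingers move at their own pace and stop on an object; the grip force is fixed at half the most. Time passes only in rows, so rows that do not move let the fingers close, or fill a call up. It gives the time, the measured TCP pose, the force and the opening at its end, in the units of the state.
- bot.get_obs(): the state, without advancing time (a new reading comes with each control period).
- bot.camera(name): name is "scene" or "top"; returns (picture, depth): 480x640x3 uint8, blue, green, red; 480x640 float32, m along the optical axis (not along the pixel's ray), 0 where there is no reading.
- bot.get_calibration(name): a dict with "vfov" (degrees; the focal length in pixels is half the picture's height over the tangent of half this angle, whatever the lens; pixels are square), "cx", "cy" (the principal point, pixels), "dist_coeffs" ([k1, k2, p1, p2, k3] as OpenCV has them; the pictures are not rectified), "R" (3x3) and "t" (3): a world point X has camera coordinates R X + t. Camera axes: x right, y down, z forward; pixel columns grow to the right and rows downward; lengths in m; the calibration is good to about 2 mm. A picture is of the moment at which its call begins. get_calibration takes no time and is no camera call.
- bot.job_done(): hands the job in, once; it reports no verdict.
The state is a dict: "clock": time; "joint_pos": joint angles; "joint_vel": joint speeds; "tau": joint torques, N m; "eef_pos": TCP position; "tool_rot": TCP orientation; "ft_force": force on the tool from outside, world axes, zero at the start; "ft_torque": the same for the moment, N m; "grip_width": finger opening in m.
Only numpy, scipy, OpenCV 4.12 (cv2) and the standard library are available. Lean on these libraries where they do the work, as an engineer would, in place of code of your own. Each camera call takes 0.05 s, during which the arm holds its last target.

## Task

With your fingertips, lightly touch the copper earth plate from above so that it gives a little on its spring, stay on it for about half a second and lift off; then press the green button on the test set fully in (it stays in) and withdraw. Do not touch the steel or black plates or their stands, or the red and yellow buttons, do not lift or shift the copper plate's stand, and leave the other things on the bench where they are.

Things in the scene. Friction and masses are not known exactly. Their poses are not given: they have to be found in the camera images.
- earth_stand: Stand of the earth touch plate. Loose white plastic stand, 0.7 kg or so, round base 68 mm across, neck 44 mm across; origin at the centre of its underside, z up. The round sprung plate on it is 56 mm across; its top is 56 mm above the stand's underside. This one's plate is COPPER.
- earth_top (a point): Centre of the top face of the copper earth plate (disc 56 mm across, 6 mm thick, level, facing up); it moves down with the plate.
- earth_plate (a joint): How far the copper plate is pushed down on its spring, m: 0 at rest, 0.008 fully down. About 1 N pushes it 1 mm down, about 3 N all the way; it springs back up when let go.
- steel_stand: Stand of the measuring electrode, not to be touched. Loose white plastic stand, 0.7 kg or so, round base 68 mm across, neck 44 mm across; origin at the centre of its underside, z up. The round sprung plate on it is 56 mm across; its top is 56 mm above the stand's underside. This one's plate is bright grey STEEL.
- rubber_stand: Stand of the guard electrode, not to be touched. Loose white plastic stand, 0.7 kg or so, round base 68 mm across, neck 44 mm across; origin at the centre of its underside, z up. The round sprung plate on it is 56 mm across; its top is 56 mm above the stand's underside. This one's plate is BLACK rubber.
- testset: Light grey cable test set, a fixed box 180 x 270 x 80 mm high with a flat top; origin at the centre of its underside; its y axis runs along the row of three buttons, its x axis towards its display side. The buttons stand 35 mm to the -x side of its middle, 75 mm apart, in any order of colours.
- green_top (a point): Centre of the top face of the GREEN push button (32 mm across, axis vertical), which stands 10 mm proud of a steel collar 42 mm across and 5 mm high on the test set's top: 95 mm above the bench when out. It moves down with the button.
- green_button (a joint): How far the green button is pushed in, m: 0 out, 0.008 fully in (its top then still 2 mm above the collar). It moves straight down against about 3 N of friction, has no spring, and stays where it is left.
- red_top (a point): Centre of the top face of the RED button, same kind and size; to be left alone.
- red_button (a joint): As green_button, for the red button. 0 is out.
- yellow_top (a point): Centre of the top face of the YELLOW button, same kind and size; to be left alone.
- yellow_button (a joint): As green_button, for the yellow button. 0 is out.
- bush: Loose brass bush standing on the mat between the stands, 24 mm across at the foot, 28 mm high; origin at the centre of its underside.
- tape: Loose blue ring-shaped tape roll lying flat on the mat, 68 mm across, 19 mm high; origin at the centre of its underside.
- lug: Loose aluminium cable lug lying on the mat, about 77 x 26 x 22 mm high, long side along its x; origin near its middle, on the underside.
- wrench: Loose steel wrench, 170 mm long, lying flat at the back of the bench; origin at about its middle.
- cleaner: Loose white bottle with a red cap, 48 mm across, 120 mm high, standing at the back of the bench; origin at the centre of its underside.
Things that resemble listed ones, but are neither listed nor needed, are in the scene too. What is shaped like the earth_stand but pink or turquoise is not meant.

How it is judged:
On the way, in this order (a step that is already met when the one before it is completed fails the run):
1. fingertips rest lightly on the copper plate, pressing it down at least 1 mm, for 0.3 s (contact force between the fingers and earth_plate above 0.3 N and value of joint earth_plate above 0.001 m), for 0.3 s.
2. the copper plate is let go and springs back up, with the green button not yet pressed (contact force between the fingers and earth_plate below 0.1 N and value of joint earth_plate below 0.0007 m and value of joint green_button below 0.002 m), for 0.1 s.
3. the green button is pushed in by the fingers (value of joint green_button above 0.006 m and contact force between the fingers and green_button above 0.3 N), for 0.02 s.
At the end, for the whole second after the job is handed in: The green button is in by more than 6 of its 8 mm, the red and yellow ones are out (less than 1 mm in), the copper plate is back up, its stand is upright, at rest and within 20 mm of where it was, and all other things are within 15 mm of where they were (value of joint green_button above 0.006 m and value of joint each of red_button, yellow_button, earth_plate below 0.001 m and distance of earth_stand from where it was at the start of the episode below 0.02 m and angle between earth_stand's own z axis and vertical below 0.1 rad and linear speed of earth_stand below 0.02 m/s and distance of each of steel_stand, rubber_stand, bush, tape, lug, wrench, cleaner from where it was at the start of the episode below 0.015 m); the robot touches nothing.
It fails at once if the copper plate or its stand is pushed with more than 15 N (contact force between any of the fingers, the arm and earth_stand above 15 N).
It fails at once if the copper plate's stand is lifted, tipped or shifted by more than 20 mm (distance of earth_stand from where it was at the start of the episode above 0.02 m or height (world z) of earth_stand above 0.01 m or angle between earth_stand's own z axis and vertical above 0.2 rad).
It fails at once if the steel or black plate or its stand is touched (contact force between any of the fingers, the arm and steel_stand above 0.5 N or contact force between any of the fingers, the arm and rubber_stand above 0.5 N).
It fails at once if the red or yellow button is touched (contact force between any of the fingers, the arm and red_button above 0.5 N or contact force between any of the fingers, the arm and yellow_button above 0.5 N).
It fails at once if another thing is moved by more than 15 mm (distance of any of steel_stand, rubber_stand, bush, tape, lug, wrench, cleaner from where it was at the start of the episode above 0.015 m).
It also fails if it takes over 42 s, if anything falls off the work surface, if the arm or the gripper's body presses on something with over 40 N, if the wrist force passes 120 N, or if a joint passes its speed limit or range.

## Working session

There is one attempt and no reset: what is moved stays moved. The work goes in short steps, Python scripts to look and compute and a shell command to move; the robot and the scene stay as the last step left them, time stands still between calls to the robot, and variables do not carry over. Pictures are saved under pics/ and viewed, and the job is handed in when it is done.

```bash
mkdir -p pics
python3 - <<'E'
from workcell import bot
import cv2,numpy as np
o=bot.get_obs();print({k:np.round(v,3).tolist() for k,v in o.items()})
for n in("scene","top"):
    p,d=bot.camera(n);cv2.imwrite(f"pics/{n}0.png",p);np.savez(f"{n}0.npz",p=p,d=d)
    print(n,bot.get_calibration(n))
E
```

```text
{'clock': 0.0, 'joint_pos': [-1.194, 0.241, 0.004, 1.335, -0.0, 1.571], 'joint_vel': [0.001, 0.001, -0.0, -0.002, -0.0, -0.0], 'tau': [-0.001, -37.231, 25.241, 0.017, -0.0, -0.0], 'eef_pos': [0.184, -0.464, 0.209], 'tool_rot': [0.827, -0.562, -0.001, -0.001], 'ft_force': [0.056, 0.036, 1.108], 'ft_torque': [-0.01, 0.013, -0.002], 'grip_width': 0.085}
scene {'vfov': 50.73414372947363, 'cx': 322.6784929571905, 'cy': 246.0494684179893, 'dist_coeffs': array([0.05066161, 0.        , 0.        , 0.        , 0.        ]), 'R': array([[ 0.81403846,  0.58060568, -0.0154413 ],
       [ 0.37155396, -0.54100333, -0.75449523],
       [-0.44641801,  0.60845085, -0.65612386]]), 't': array([-0.45166023, -0.13022085,  1.13662256])}
top {'vfov': 56.23209898522038, 'cx': 321.62410034015346, 'cy': 240.89525075085135, 'dist_coeffs': array([-0.03541269,  0.        ,  0.        ,  0.        ,  0.        ]), 'R': array([[-0.00962939, -0.99943123,  0.03231845],
       [-0.9937691 ,  0.00597581, -0.11129805],
       [ 0.11104162, -0.03318881, -0.99326143]]), 't': array([-0.00682915,  0.54836973,  0.76020972])}
```

View pics/scene0.png

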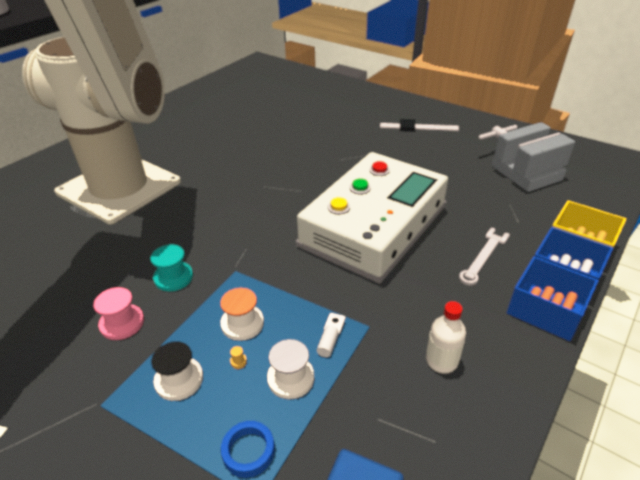

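View pics/top0.png

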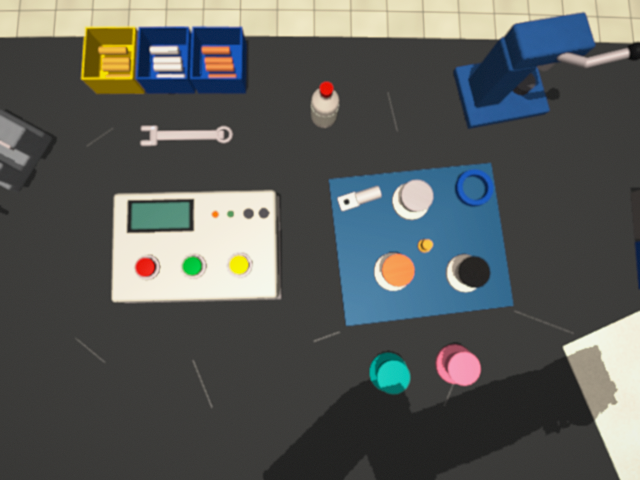

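Candidates for the plate: copper (scene 238,302; top 397,270), steel (scene 289,357; top 414,196), black (scene 172,358; top 472,271), turquoise (scene 170,258; top 393,375), pink (scene 115,305; top 460,367). The orange/copper one on the white stand is the one I want. Candidates for the button: green (top 193,266; scene 360,185), red (top 145,267) and yellow (top 239,265). I also need to exclude the small green LED at top 230,213.

```bash
cat > h.py <<'E'
import cv2,numpy as np
from workcell import bot
def KD(n):
    c=bot.get_calibration(n);f=240/np.tan(np.radians(c['vfov']/2))
    return np.array([[f,0,c['cx']],[0,f,c['cy']],[0,0,1]]),c['dist_coeffs'],c['R'],c['t']
def ray(n,uv):
    K,D,R,t=KD(n);q=cv2.undistortPoints(np.array([[uv]],float),K,D)[0,0]
    return -R.T@t,R.T@np.array([q[0],q[1],1])
def plane(n,uv,z):
    o,d=ray(n,uv);return o+d*(z-o[2])/d[2]
def proj(n,X):
    K,D,R,t=KD(n);return cv2.projectPoints(np.array([X],float),cv2.Rodrigues(R)[0],t,K,D)[0][0,0]
def tri(u1,u2):
    a,d=ray("top",u1);b,e=ray("scene",u2)
    s=np.linalg.lstsq(np.c_[d,-e],b-a,rcond=None)[0];p,q=a+s[0]*d,b+s[1]*e
    return (p+q)/2,np.linalg.norm(p-q)
def blob(im,name,box):
    h=cv2.cvtColor(im,cv2.COLOR_BGR2HSV).astype(int);H,S,V=h[...,0],h[...,1],h[...,2]
    m={'copper':(H>3)&(H<18)&(S>130)&(V>120),'green':(H>50)&(H<80)&(S>150)&(V>70),'red':((H<5)|(H>174))&(S>150)&(V>90),'yellow':(H>22)&(H<35)&(S>150)&(V>120),'black':(V<45)}[name]
    x0,y0,x1,y1=box;k=np.zeros(m.shape,np.uint8);k[y0:y1,x0:x1]=m[y0:y1,x0:x1]
    n,l,s,c=cv2.connectedComponentsWithStats(k);i=1+np.argmax(s[1:,4])
    return c[i],s[i],l==i
E
python3 - <<'E'
from h import *
B={'copper':((370,245,425,295),(215,280,265,325),.056,.056),'green':((175,250,210,285),(345,172,375,195),.095,.032),'red':((128,250,162,285),(365,155,395,178),.095,.032),'yellow':((220,248,256,282),(325,192,355,215),.095,.032)}
im={n:np.load(n+'0.npz') for n in('top','scene')}
for k,(bt,bs,z,dia) in B.items():
    cs=[]
    for n,b in(('top',bt),('scene',bs)):
        c,s,m=blob(im[n]['p'],k,b);cs.append(c)
        P=plane(n,c,z);d=im[n]['d'];K,D,R,t=KD(n)
        o,r=ray(n,c);dep=np.median(d[m&(d>0)]) if (m&(d>0)).any() else 0
        w=abs(plane(n,(s[0],c[1]),z)-plane(n,(s[0]+s[2],c[1]),z));
        print(k,n,c.round(1),s.tolist(),'plane',P.round(4),'depthpt',(o+r*dep).round(4),'width',np.linalg.norm(w).round(3))
    p,g=tri(cs[0],cs[1]);print('  tri',p.round(4),'gap',g.round(4))
# others
for nm,uv,z in(('black',(472,271),.056),('steel',(416,196),.056),('bush',(426,243),.028),('lug',(360,198),.02),('tape',(475,188),.019),('cleanercap',(326,90),.12)):
    print(nm,plane('top',uv,z).round(3))
crop=im['top']['p'][150:340,100:520];cv2.imwrite('pics/crop1.png',cv2.resize(crop,(800,362),interpolation=cv2.INTER_CUBIC))
c=im['scene']['p'][230:420,90:340];cv2.imwrite('pics/crop2.png',cv2.resize(c,(750,570),interpolation=cv2.INTER_CUBIC))
E
```

```text
copper top [397.6 269.7] [382, 254, 32, 32, 796] plane [ 0.4953 -0.1393  0.056 ] depthpt [ 0.4951 -0.1386  0.0595] width 0.055
copper scene [238.1 301.5] [221, 289, 35, 26, 727] plane [ 0.4934 -0.1404  0.056 ] depthpt [ 0.4967 -0.1432  0.0605] width 0.055
  tri [ 0.4945 -0.14    0.0564] gap 0.0021
green top [191.8 265.5] [183, 257, 18, 18, 254] plane [0.5028 0.1989 0.095 ] depthpt [0.5028 0.1989 0.0949] width 0.029
green scene [359.8 184.2] [353, 180, 14, 10, 114] plane [0.5063 0.1923 0.095 ] depthpt [0.5068 0.1915 0.0956] width 0.027
  tri [0.5026 0.1998 0.0895] gap 0.0014
red top [144.9 266.7] [136, 258, 19, 18, 280] plane [0.5015 0.2734 0.095 ] depthpt [0.5015 0.2735 0.0947] width 0.03
red scene [379.3 166.4] [373, 162, 14, 10, 115] plane [0.505  0.2671 0.095 ] depthpt [0.5053 0.2664 0.0955] width 0.028
  tri [0.5013 0.2749 0.0898] gap 0.0011
yellow top [238.7 264.3] [230, 256, 19, 18, 270] plane [0.5042 0.1241 0.095 ] depthpt [0.5042 0.1242 0.0946] width 0.03
yellow scene [338.5 203.1] [331, 198, 16, 12, 148] plane [0.507  0.1191 0.095 ] depthpt [0.5072 0.1188 0.0953] width 0.029
  tri [0.504  0.1244 0.0907] gap 0.001
black [ 0.492 -0.268  0.056]
steel [ 0.623 -0.175  0.056]
bush [ 0.544 -0.197  0.028]
lug [ 0.627 -0.082  0.02 ]
tape [ 0.646 -0.295  0.019]
cleanercap [ 0.786 -0.018  0.12 ]
```

View pics/crop1.png

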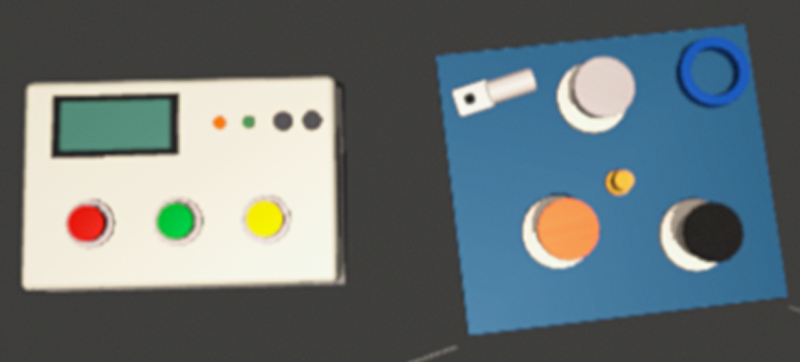

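View pics/crop2.png

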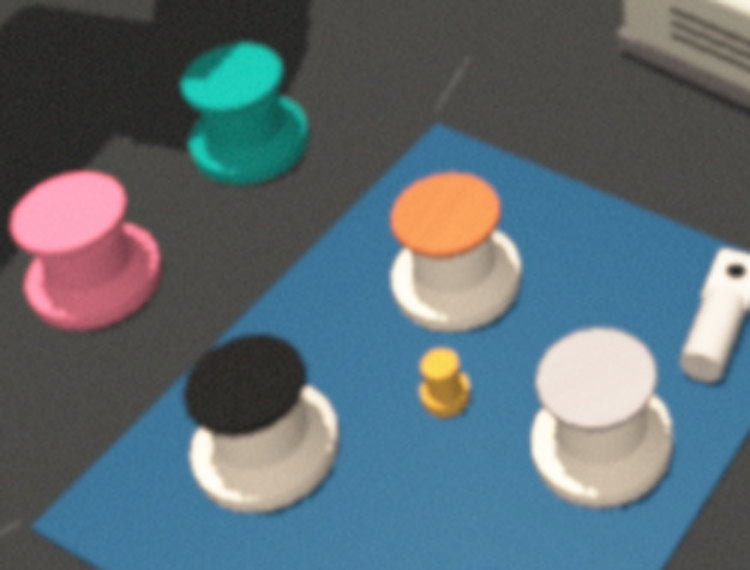

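The crops confirm the choice. The copper disc on the white stand measures 55 mm wide, at about (0.4945, -0.1395, 0.056–0.060). The green button is the middle one, at about (0.504, 0.198, 0.095). I'll close the gripper and turn the tool square first, so joint 6 stays clear of its limit.

```bash
python3 -m inch '[[0,0,0,0,0,-0.047,1],[0,0,0,0,0,-0.047,1],[0,0,0,0,0,-0.047,1],[0,0,0,0,0,-0.047,1],[0,0,0,0,0,-0.047,1],[0,0,0,0,0,-0.047,1],[0,0,0,0,0,-0.047,1],[0,0,0,0,0,-0.047,1]]'
cat > s.py <<'E'
from h import *
from scipy.spatial.transform import Rotation as Ro
import sys
o=bot.get_obs();R=Ro.from_quat(o['tool_rot']).as_matrix()
T=np.array([float(v) for v in sys.argv[1:4]]);
print('t',o['clock'],'pos',o['eef_pos'].round(4),'toolx',R[:,0].round(3),'toolz',R[:,2].round(3),'F',o['ft_force'].round(2),'j',o['joint_pos'].round(2),'w',o['grip_width'])
print('tool units total',(R.T@(T-o['eef_pos'])/0.025).round(2))
E
python3 s.py 0.4945 -0.1395 0.15
```

```text
clock: 0.9
eef_pos: [0.1838, -0.4645, 0.209]
tool_rot: [1.0, -0.003, -0.0, -0.001]
ft_force: [0.5, -0.1, 0.4]
grip_width: -0.0001
t 0.9 pos [ 0.1838 -0.4645  0.209 ] toolx [ 1.    -0.007 -0.   ] toolz [-0.     0.001 -1.   ] F [ 0.51 -0.06  0.36] j [-1.19  0.24  0.    1.34  0.    0.38] w -0.00011924982478038643
tool units total [ 12.34 -13.08   2.37]
```

```bash
python3 -m inch '[[0.77,-0.82,0,0,0,0,1],[0.77,-0.82,0,0,0,0,1],[0.77,-0.82,0,0,0,0,1],[0.77,-0.82,0,0,0,0,1],[0.77,-0.82,0,0,0,0,1],[0.77,-0.82,0,0,0,0,1],[0.77,-0.82,0,0,0,0,1],[0.77,-0.82,0,0,0,0,1]]' && python3 -m inch '[[0.77,-0.82,0,0,0,0,1],[0.77,-0.82,0,0,0,0,1],[0.77,-0.82,0,0,0,0,1],[0.77,-0.82,0,0,0,0,1],[0.77,-0.82,0,0,0,0,1],[0.77,-0.82,0,0,0,0,1],[0.77,-0.82,0,0,0,0,1],[0,0,0,0,0,0,1]]'
python3 s.py 0.4945 -0.1395 0.09
```

```text
clock: 1.7
eef_pos: [0.3405, -0.3018, 0.2092]
tool_rot: [1.0, -0.006, -0.0, -0.0]
ft_force: [0.1, 0.1, -0.2]
grip_width: 0.0001
clock: 2.5
eef_pos: [0.4782, -0.1589, 0.2089]
tool_rot: [1.0, -0.004, -0.0, -0.001]
ft_force: [-0.4, 0.1, -0.6]
grip_width: 0.0001
t 2.5 pos [ 0.4782 -0.1589  0.2089] toolx [ 1.    -0.009 -0.   ] toolz [-0.     0.001 -1.   ] F [-0.42  0.07 -0.64] j [-0.32  0.25  0.01  1.34  0.    1.26] w 0.00011769477508606852
tool units total [ 0.65 -0.78  4.76]
```

```bash
python3 -m inch '[[0.65,-0.78,0,0,0,0,1],[0,0,0.8,0,0,0,1],[0,0,0.8,0,0,0,1],[0,0,0.8,0,0,0,1],[0,0,0.8,0,0,0,1],[0,0,0.8,0,0,0,1],[0,0,0.76,0,0,0,1],[0,0,0,0,0,0,1]]'
python3 s.py 0.4945 -0.1395 0.06
python3 - <<'E'
from h import *
for n in("scene","top"):
    p,d=bot.camera(n);x,y,=(160,200) if n=='scene' else (320,160)
    cv2.imwrite(f"pics/{n}1.png",cv2.resize(p[y:y+190,x:x+250],(750,570)))
    print(proj(n,bot.get_obs()['eef_pos']))
E
```

```text
clock: 3.3
eef_pos: [0.49, -0.1416, 0.0877]
tool_rot: [1.0, -0.007, -0.003, -0.001]
ft_force: [0.4, 0.3, -0.2]
grip_width: 0.0001
t 3.3 pos [ 0.49   -0.1416  0.0877] toolx [ 1.    -0.013 -0.007] toolz [-0.007  0.002 -1.   ] F [ 0.35  0.33 -0.16] j [-0.28  0.35 -0.17  1.05 -0.    1.3 ] w 6.696866914439857e-05
tool units total [ 0.19 -0.09  1.11]
[233.68635715 286.54786194]
[403.63982572 270.42603035]
```

View pics/scene1.png

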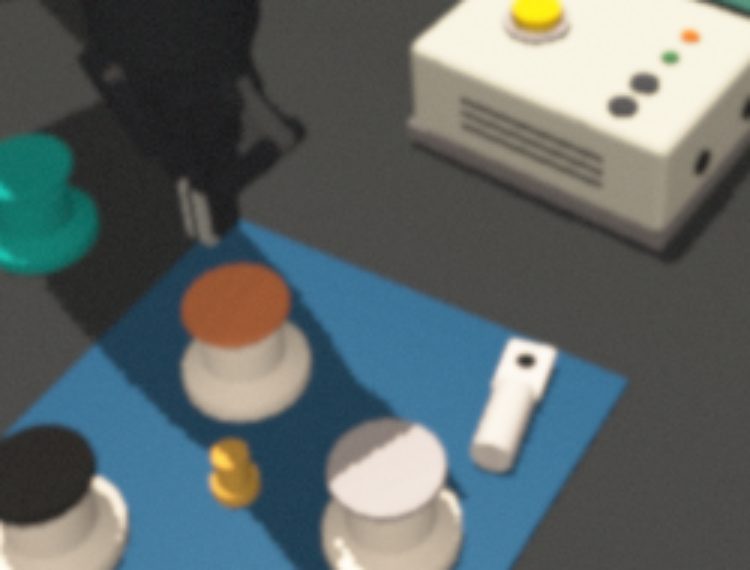

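View pics/top1.png

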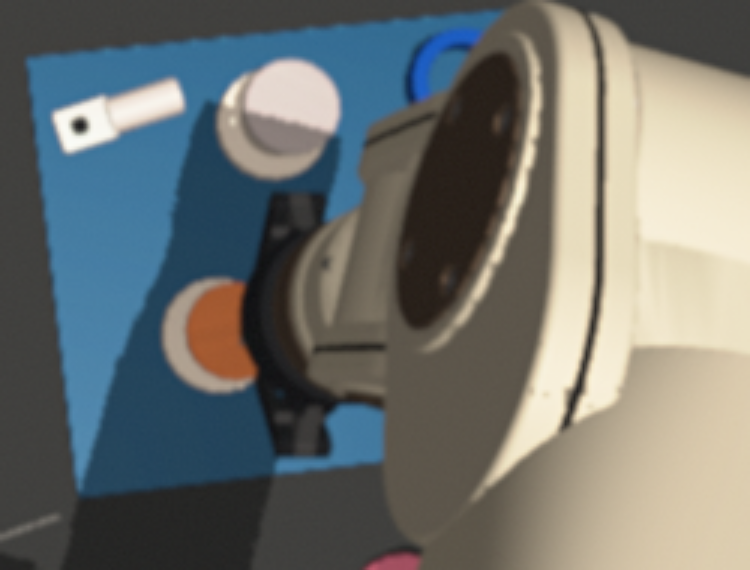

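The scene crop shows the closed fingertips at about (229–235, 281), above the copper plate at (238, 301) and clear of its neighbours. The projected TCP is a few pixels lower, so I'll check that once the arm has settled.

Run:
```python
from h import *
o=bot.get_obs();print(o['clock'],o['eef_pos'].round(4))
p,d=bot.camera("scene");o=bot.get_obs();print(o['clock'],o['eef_pos'].round(4))
u=proj("scene",o['eef_pos']);print(u)
x,y=190,240
c=cv2.convertScaleAbs(p[y:y+75,x:x+100],alpha=2.2,beta=20);c=cv2.resize(c,(800,600),interpolation=cv2.INTER_CUBIC)
cv2.drawMarker(c,tuple(int(v) for v in ((u-[x,y])*8+4)),(0,0,255),0,20,2);cv2.imwrite("pics/scene2.png",c)
K,D,R,t=KD("scene")
for v in range(264,304,3):
    r=[]
    for uu in range(216,252,3):
        q,e=ray("scene",(uu,v));r.append(int(1000*(q+e*d[v,uu])[2]) if d[v,uu]>0 else -1)
    print(v,r)
```

```text
3.4 [ 0.4925 -0.1421  0.0905]
3.45 [ 0.4933 -0.1423  0.0913]
[234.34772956 286.3355238 ]
264 [1, 1, 144, 148, 154, 148, 162, 165, 1, 0, 0, 0]
267 [-1, 0, 139, 143, 142, 144, 141, 136, 0, 0, 0, 2]
270 [0, 0, 131, 134, 138, 134, 137, 132, 128, 0, 0, 1]
273 [0, -2, 123, 129, 131, 129, 130, 124, 120, 2, 1, 0]
276 [2, 1, 0, 121, 126, 124, 125, 117, 4, 4, 5, 0]
279 [0, 1, 3, 1, 120, 118, 4, 3, 4, 5, 4, 6]
282 [0, 0, 0, 2, 4, 1, 4, 3, 4, 4, 4, 3]
285 [0, 0, 3, -1, 3, 5, 4, 5, 2, 4, 4, 3]
288 [-2, 5, 4, 5, 2, 4, 3, 6, 60, 3, 5, 6]
291 [4, 3, 5, 4, 4, 59, 60, 60, 60, 61, 59, 60]
294 [4, 4, 5, 61, 59, 58, 60, 61, 61, 58, 60, 59]
297 [3, 2, 59, 59, 59, 60, 59, 61, 61, 61, 60, 61]
300 [5, 3, 61, 59, 59, 60, 59, 59, 62, 60, 59, 59]
303 [5, 4, 59, 58, 60, 61, 59, 61, 59, 59, 60, 58]
```

View pics/scene2.png

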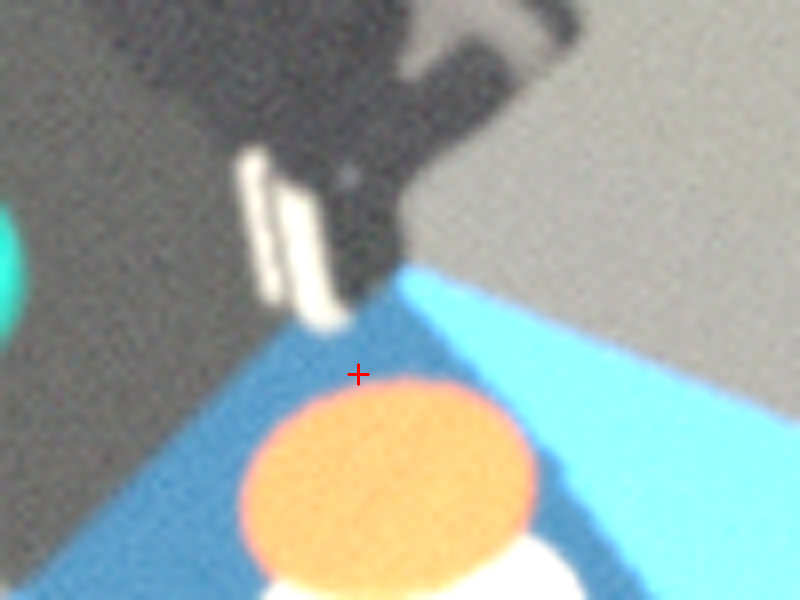

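Run:
```python
from h import *
p,d=bot.camera("scene");o=bot.get_obs();print(o['clock'],o['eef_pos'].round(4),o['ft_force'].round(2))
for v in range(268,284,1):
    for uu in (228,230,232,234,236):
        q,e=ray("scene",(uu,v));X=q+e*d[v,uu]
        print((v,uu),X.round(3) if X[2]>.05 else '-',end=' ')
    print()
```

```text
3.5 [ 0.4937 -0.1423  0.0917] [ 0.38  0.28 -0.  ]
(268, 228) [ 0.499 -0.153  0.141] (268, 230) [ 0.502 -0.151  0.141] (268, 232) [ 0.506 -0.151  0.144] (268, 234) [ 0.506 -0.148  0.141] (268, 236) [ 0.507 -0.144  0.139] 
(269, 228) [ 0.501 -0.154  0.141] (269, 230) [ 0.501 -0.151  0.138] (269, 232) [ 0.505 -0.15   0.14 ] (269, 234) [ 0.507 -0.148  0.14 ] (269, 236) [ 0.506 -0.144  0.135] 
(270, 228) [ 0.499 -0.153  0.138] (270, 230) [ 0.501 -0.151  0.136] (270, 232) [ 0.505 -0.151  0.139] (270, 234) [ 0.508 -0.15   0.14 ] (270, 236) [ 0.506 -0.145  0.134] 
(271, 228) [ 0.497 -0.152  0.134] (271, 230) [ 0.5   -0.151  0.134] (271, 232) [ 0.503 -0.149  0.134] (271, 234) [ 0.508 -0.15   0.137] (271, 236) [ 0.508 -0.147  0.135] 
(272, 228) [ 0.499 -0.154  0.133] (272, 230) [ 0.5   -0.151  0.133] (272, 232) [ 0.504 -0.15   0.134] (272, 234) [ 0.506 -0.148  0.133] (272, 236) [ 0.506 -0.145  0.131] 
(273, 228) [ 0.5   -0.155  0.133] (273, 230) [ 0.5   -0.151  0.13 ] (273, 232) [ 0.504 -0.151  0.132] (273, 234) [ 0.507 -0.15   0.134] (273, 236) [ 0.504 -0.144  0.127] 
(274, 228) [ 0.499 -0.15
[... 585 characters left out ...]
.122] (277, 234) [ 0.506 -0.15   0.125] (277, 236) [ 0.505 -0.146  0.121] 
(278, 228) [ 0.498 -0.155  0.122] (278, 230) [ 0.499 -0.152  0.12 ] (278, 232) [ 0.503 -0.152  0.123] (278, 234) [ 0.506 -0.15   0.122] (278, 236) - 
(279, 228) [ 0.496 -0.154  0.117] (279, 230) [ 0.499 -0.153  0.119] (279, 232) [ 0.499 -0.149  0.116] (279, 234) [ 0.5   -0.146  0.114] (279, 236) - 
(280, 228) - (280, 230) [ 0.5   -0.153  0.118] (280, 232) [ 0.5   -0.15   0.115] (280, 234) - (280, 236) - 
(281, 228) - (281, 230) [ 0.5   -0.154  0.116] (281, 232) - (281, 234) - (281, 236) - 
(282, 228) - (282, 230) - (282, 232) - (282, 234) - (282, 236) - 
(283, 228) - (283, 230) - (283, 232) - (283, 234) - (283, 236) -
```

By depth, the finger ends sit at z≈0.116 while the reported TCP is 0.092, so height is the doubtful quantity; x and y agree. I'll approach slowly on force. First I go to TCP z = 0.066, which is safe under either reading.

```bash
python3 -m inch '[[0.04,-0.1,0.2,0,0,0,1],[0,0,0.2,0,0,0,1],[0,0,0.2,0,0,0,1],[0,0,0.2,0,0,0,1],[0,0,0.2,0,0,0,1],[0,0,0,0,0,0,1],[0,0,0,0,0,0,1],[0,0,0,0,0,0,1]]'
cat > look.py <<'E'
from h import *
import sys
F=[];
p,d=bot.camera("scene")
for i in range(int(sys.argv[2])): F.append(bot.get_obs()['ft_force']);bot.camera("scene")
o=bot.get_obs();F.append(o['ft_force']);print(o['clock'],o['eef_pos'].round(4),'Fmean',np.mean(F,0).round(2),'n',len(F),np.round([f[2] for f in F],2))
x,y=190,250
c=cv2.convertScaleAbs(p[y:y+75,x:x+100],alpha=2.2,beta=20);c=cv2.resize(c,(800,600),interpolation=cv2.INTER_CUBIC);cv2.imwrite("pics/%s.png"%sys.argv[1],c)
K,D,R,t=KD("scene");h=cv2.cvtColor(p,cv2.COLOR_BGR2HSV)
u,v=np.meshgrid(np.arange(222,246),np.arange(262,315));P=[]
for a,b in zip(u.ravel(),v.ravel()):
    q,e=ray("scene",(a,b));X=q+e*d[b,a]
    if d[b,a]>0 and X[2]>.064 and h[b,a,1]<110: P.append(X)
P=np.array(P)
if len(P): print('tip z low percentile',np.percentile(P[:,2],[0,2,5]).round(4),'n',len(P))
E
python3 look.py scene3 3
```

```text
clock: 4.3
eef_pos: [0.4943, -0.1394, 0.0658]
tool_rot: [1.0, -0.006, 0.0, 0.0]
ft_force: [0.7, -0.7, -0.3]
grip_width: -0.0002
4.5 [ 0.4943 -0.1394  0.0658] Fmean [-0.44 -0.36 -0.1 ] n 4 [-0.63 -0.21  0.93 -0.5 ]
tip z low percentile [0.089  0.0941 0.097 ] n 565
```

View pics/scene3.png

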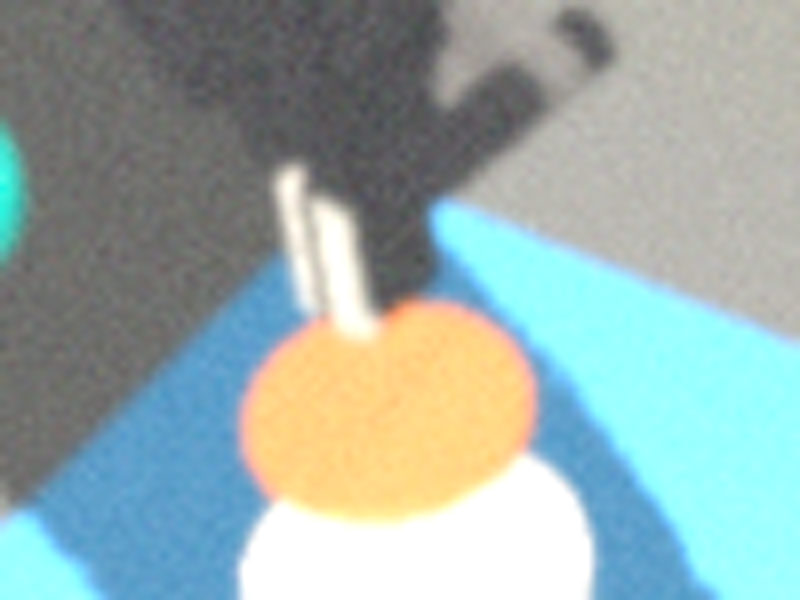

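The finger ends are still about 30 mm above the plate, at crop (355, 335), with no contact. I'll go down 10 mm: even if the reported TCP were exact, that would only give 2–4 mm of plate travel.

```bash
python3 -m inch '[[0,0,0.1,0,0,0,1],[0,0,0.1,0,0,0,1],[0,0,0.1,0,0,0,1],[0,0,0.1,0,0,0,1],[0,0,0,0,0,0,1],[0,0,0,0,0,0,1],[0,0,0,0,0,0,1],[0,0,0,0,0,0,1]]'
python3 look.py scene4 5
```

```text
clock: 5.3
eef_pos: [0.4943, -0.1394, 0.0557]
tool_rot: [1.0, -0.006, 0.0, 0.0]
ft_force: [0.5, -0.2, -0.6]
grip_width: -0.0002
5.6 [ 0.4942 -0.1394  0.0556] Fmean [-0.15  0.58 -0.  ] n 6 [ 1.11  0.62 -0.57 -0.1  -0.91 -0.17]
tip z low percentile [0.08   0.0853 0.0889] n 667
```

View pics/scene4.png

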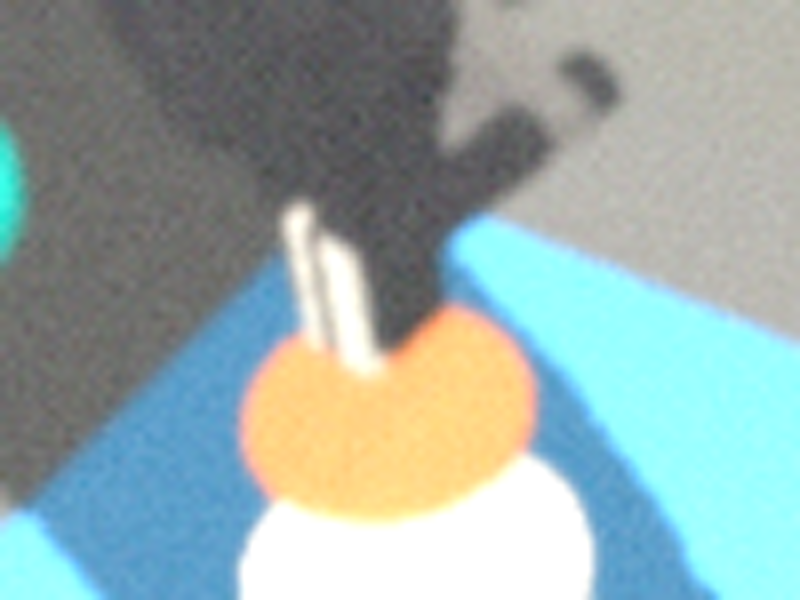

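```bash
python3 -c "
from h import *
for x in (.4845,.4945,.5045):
  for y in (-.1505,-.1395):
    print(x,y,((proj('scene',[x,y,.058])-[190,250])*8).round())
"; python3 -m inch '[[0,0,0.1,0,0,0,1],[0,0,0.1,0,0,0,1],[0,0,0.1,0,0,0,1],[0,0,0,0,0,0,1],[0,0,0,0,0,0,1],[0,0,0,0,0,0,1],[0,0,0,0,0,0,1],[0,0,0,0,0,0,1]]'
python3 look.py scene5 5
```

```text
0.4845 -0.1505 [314. 417.]
0.4845 -0.1395 [353. 383.]
0.4945 -0.1505 [352. 439.]
0.4945 -0.1395 [391. 404.]
0.5045 -0.1505 [390. 461.]
0.5045 -0.1395 [429. 426.]
clock: 6.4
eef_pos: [0.4943, -0.1394, 0.0482]
tool_rot: [1.0, -0.006, 0.0, 0.0]
ft_force: [-1.0, 0.4, 0.3]
grip_width: -0.0
6.7 [ 0.4942 -0.1394  0.0481] Fmean [ 0.08  0.17 -0.08] n 6 [-0.35 -0.69  0.45  0.08  0.03 -0.01]
tip z low percentile [0.064  0.0778 0.0819] n 746
```

View pics/scene5.png

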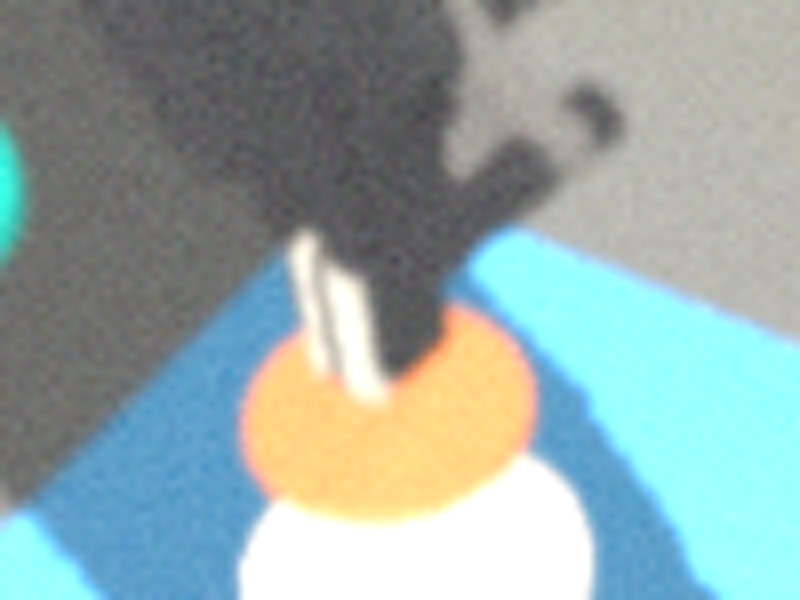

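No contact yet. The tip is at crop (372, 402) and should be at about row 447 on contact, so roughly 12 mm remain.

```bash
python3 -m inch '[[0,0,0.1,0,0,0,1],[0,0,0.1,0,0,0,1],[0,0,0.08,0,0,0,1],[0,0,0,0,0,0,1],[0,0,0,0,0,0,1],[0,0,0,0,0,0,1],[0,0,0,0,0,0,1],[0,0,0,0,0,0,1]]'
python3 look.py scene6 5
```

```text
clock: 7.5
eef_pos: [0.4942, -0.1394, 0.0412]
tool_rot: [1.0, -0.006, 0.0, 0.0]
ft_force: [-0.3, -0.4, 0.8]
grip_width: 0.0003
7.8 [ 0.4942 -0.1393  0.0411] Fmean [ 0.26  0.03 -0.29] n 6 [ 0.5  -0.92  0.05  0.66 -0.53 -1.48]
tip z low percentile [0.0645 0.0718 0.076 ] n 808
```

View pics/scene6.png

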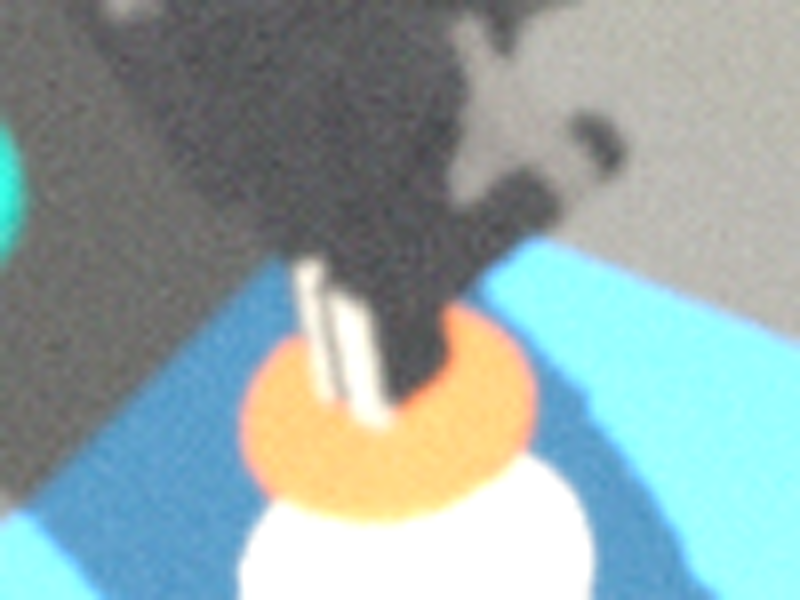

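Still no contact: tip row 425, about 5–6 mm left. From here I use small steps and averaged force.

```bash
python3 -m inch '[[0,0,0.06,0,0,0,1],[0,0,0.06,0,0,0,1],[0,0,0.04,0,0,0,1],[0,0,0,0,0,0,1],[0,0,0,0,0,0,1],[0,0,0,0,0,0,1],[0,0,0,0,0,0,1],[0,0,0,0,0,0,1]]'
python3 look.py scene7 7
```

```text
clock: 8.6
eef_pos: [0.4942, -0.1393, 0.0372]
tool_rot: [1.0, -0.006, 0.0, -0.0]
ft_force: [-0.5, 1.2, 1.3]
grip_width: -0.0003
9.0 [ 0.4942 -0.1394  0.0371] Fmean [0.31 0.2  0.87] n 8 [1.96 1.69 0.22 0.17 0.86 0.82 0.34 0.87]
tip z low percentile [0.0646 0.0684 0.0732] n 834
```

View pics/scene7.png

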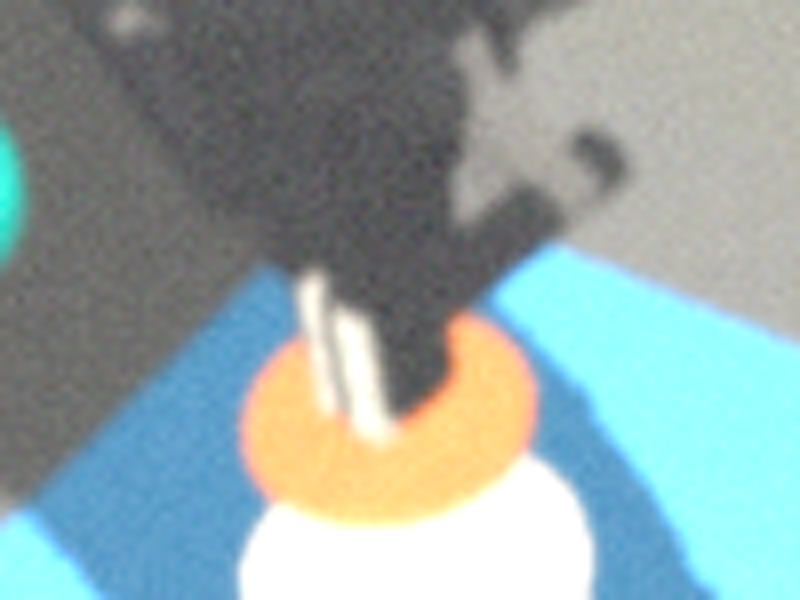

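Contact: mean Fz is about 0.9 N. I'll press 2.5 mm further to be safely past 1 mm, with a hold.

```bash
python3 -m inch '[[0,0,0.05,0,0,0,1],[0,0,0.05,0,0,0,1],[0,0,0,0,0,0,1],[0,0,0,0,0,0,1],[0,0,0,0,0,0,1],[0,0,0,0,0,0,1],[0,0,0,0,0,0,1],[0,0,0,0,0,0,1]]'
python3 look.py scene8 9
```

```text
clock: 9.8
eef_pos: [0.4942, -0.1394, 0.0347]
tool_rot: [1.0, -0.006, 0.0, 0.0]
ft_force: [0.4, 0.7, 1.2]
grip_width: -0.0001
10.3 [ 0.4942 -0.1394  0.0346] Fmean [ 0.29 -0.08  1.83] n 10 [1.8  0.76 1.9  1.47 2.25 1.86 2.02 2.35 2.48 1.4 ]
tip z low percentile [0.0641 0.0677 0.0717] n 855
```

View pics/scene8.png

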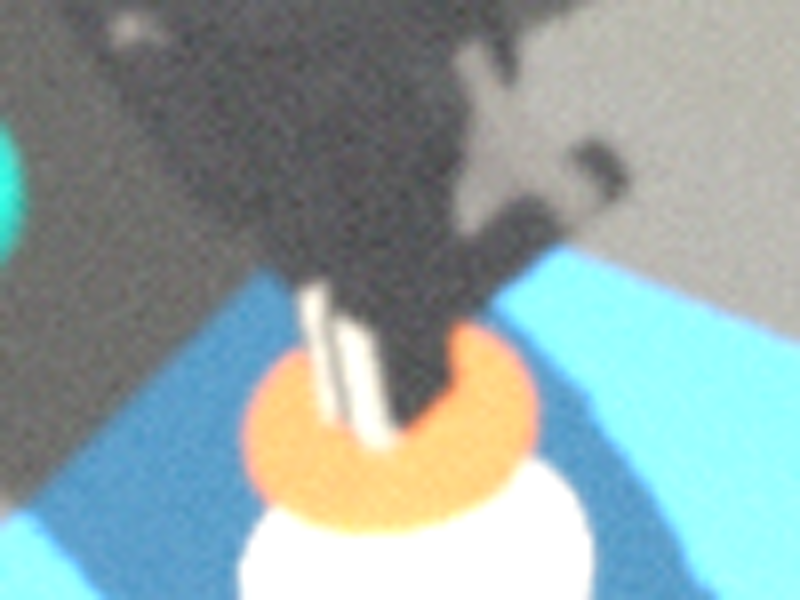

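The plate is clearly down: its lower edge moved from row 520 to 530 (about 3 mm), at 1.8 N held for over 0.8 s. I'll lift off and check. The contact height gives a tip offset of about 20 mm, so I expect to meet the button at TCP z≈0.075.

```bash
python3 -m inch '[[0,0,-0.3,0,0,0,1],[0,0,-0.7,0,0,0,1],[0,0,-0.9,0,0,0,1],[0,0,-0.9,0,0,0,1],[0,0,-0.9,0,0,0,1],[0,0,-0.9,0,0,0,1],[0,0,0,0,0,0,1],[0,0,0,0,0,0,1]]'
python3 s.py 0.504 0.197 0.15
python3 - <<'E'
from h import *
p,d=bot.camera("scene");cv2.imwrite("pics/scene9.png",p)
c,s,m=blob(p,'copper',(215,275,265,330));print(c,s,plane('scene',c,.056))
E
```

```text
clock: 11.1
eef_pos: [0.4941, -0.1393, 0.1498]
tool_rot: [1.0, -0.006, 0.0, 0.0]
ft_force: [-0.6, -0.2, -0.6]
grip_width: -0.0004
t 11.1 pos [ 0.4941 -0.1393  0.1498] toolx [ 1.    -0.013  0.   ] toolz [ 0. -0. -1.] F [-0.57 -0.16 -0.57] j [-0.27  0.3  -0.07  1.2  -0.    1.31] w -0.0003768329061815605
tool units total [ 2.200e-01 -1.346e+01 -1.000e-02]
[238.14383562 301.39178082] [221 288  35  27 730] [ 0.49328267 -0.14022863  0.056     ]
```

View pics/scene9.png

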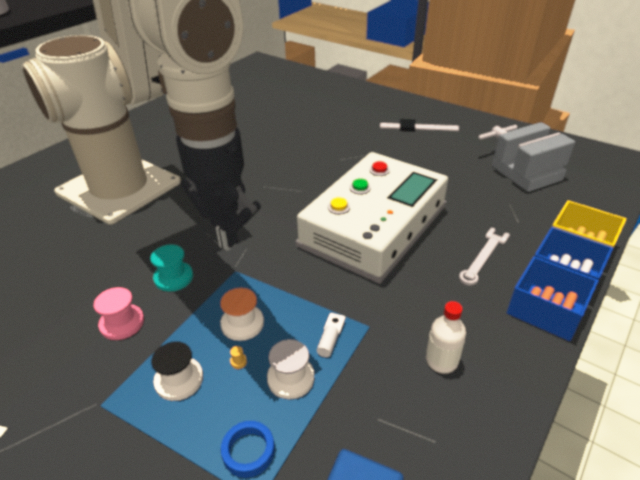

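The plate is back up: its centroid is unchanged at (238.1, 301.4). Moving over to the green button.

```bash
python3 -m inch '[[0.02,-0.9,0,0,0,0,1],[0.02,-0.9,0,0,0,0,1],[0.02,-0.9,0,0,0,0,1],[0.02,-0.9,0,0,0,0,1],[0.02,-0.9,0,0,0,0,1],[0.02,-0.9,0,0,0,0,1],[0.02,-0.9,0,0,0,0,1],[0.02,-0.9,0,0,0,0,1]]' && python3 -m inch '[[0.01,-0.9,0,0,0,0,1],[0.01,-0.9,0,0,0,0,1],[0.01,-0.9,0,0,0,0,1],[0.01,-0.9,0,0,0,0,1],[0.01,-0.9,0,0,0,0,1],[0.01,-0.9,0,0,0,0,1],[0.01,-0.8,0,0,0,0,1],[0,0,0,0,0,0,1]]'
python3 -m inch '[[0,0,0,0,0,0,1],[0,0,0,0,0,0,1],[0,0,0.3,0,0,0,1],[0,0,0.3,0,0,0,1],[0,0,0.3,0,0,0,1],[0,0,0.3,0,0,0,1],[0,0,0.4,0,0,0,1],[0,0,0,0,0,0,1]]'
python3 s.py 0.504 0.197 0.067
cat > look2.py <<'E'
from h import *
import sys
F=[];p,d=bot.camera("scene");t=p
for i in range(int(sys.argv[2])): F.append(bot.get_obs()['ft_force']);t,_=bot.camera("top")
o=bot.get_obs();F.append(o['ft_force']);print(o['clock'],o['eef_pos'].round(4),'Fmean',np.mean(F,0).round(2),np.round([f[2] for f in F],2))
a=cv2.resize(p[130:230,310:410],(400,400),interpolation=cv2.INTER_CUBIC);b=cv2.resize(t[200:330,110:240],(400,400),interpolation=cv2.INTER_CUBIC)
cv2.imwrite("pics/%s.png"%sys.argv[1],np.hstack([a,b]))
E
python3 look2.py b1 3
```

```text
clock: 11.95
eef_pos: [0.4991, 0.0414, 0.1479]
tool_rot: [1.0, -0.006, -0.002, 0.0]
ft_force: [0.2, -1.1, -0.1]
grip_width: 0.0001
clock: 12.75
eef_pos: [0.5031, 0.1973, 0.1478]
tool_rot: [1.0, -0.005, -0.001, 0.0]
ft_force: [-1.5, -0.3, -0.5]
grip_width: -0.0001
clock: 13.55
eef_pos: [0.5029, 0.195, 0.1076]
tool_rot: [1.0, -0.006, -0.002, 0.001]
ft_force: [0.4, 0.5, 0.1]
grip_width: 0.0001
t 13.55 pos [0.5029 0.195  0.1076] toolx [ 1.    -0.013 -0.003] toolz [-0.003 -0.001 -1.   ] F [0.4  0.54 0.14] j [ 0.37  0.38 -0.07  1.12 -0.    1.95] w 8.992073745037803e-05
tool units total [ 0.05 -0.08  1.62]
13.75 [0.5045 0.1957 0.1099] Fmean [0.18 0.33 0.65] [0.74 0.4  0.32 1.16]
```

View pics/b1.png

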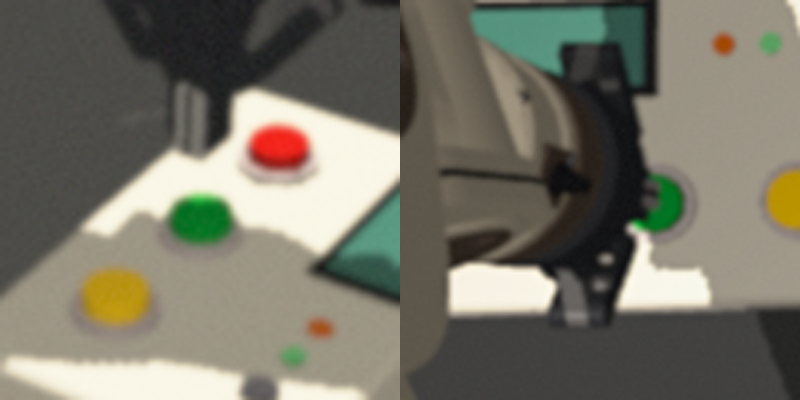

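The fingers are above the green button, with the tip at left-panel (195, 155) and the button at (200, 218). Red is well clear at (280, 145). Going down 24 mm.

```bash
python3 -m inch '[[0,-0.05,0.2,0,0,0,1],[0,0,0.2,0,0,0,1],[0,0,0.2,0,0,0,1],[0,0,0.2,0,0,0,1],[0,0,0.16,0,0,0,1],[0,0,0,0,0,0,1],[0,0,0,0,0,0,1],[0,0,0,0,0,0,1]]'
python3 look2.py b2 5
```

```text
clock: 14.55
eef_pos: [0.5044, 0.1969, 0.0858]
tool_rot: [1.0, -0.006, 0.0, -0.0]
ft_force: [0.1, 0.5, -0.2]
grip_width: 0.0003
14.85 [0.5043 0.1968 0.0858] Fmean [ 0.53 -0.19  0.21] [-0.18  0.54  0.36  0.37  0.23 -0.09]
```

View pics/b2.png

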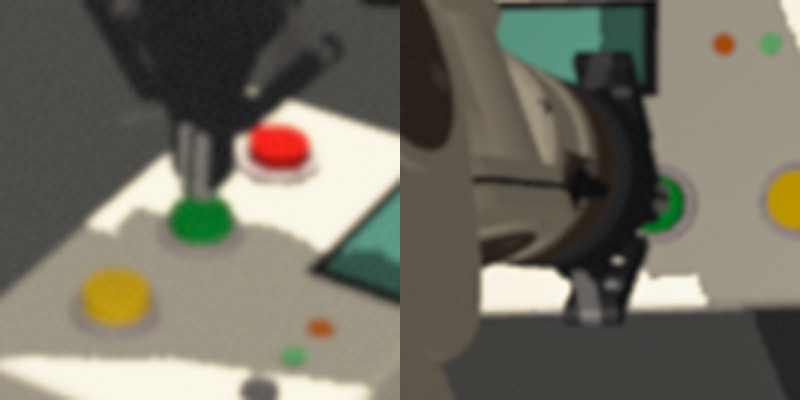

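Well centred. I'll press down in stages.

```bash
python3 -m inch '[[0,0,0.12,0,0,0,1],[0,0,0.12,0,0,0,1],[0,0,0.12,0,0,0,1],[0,0,0.12,0,0,0,1],[0,0,0.12,0,0,0,1],[0,0,0.04,0,0,0,1],[0,0,0,0,0,0,1],[0,0,0,0,0,0,1]]'
python3 look2.py b3 5
```

```text
clock: 15.65
eef_pos: [0.5042, 0.1968, 0.0695]
tool_rot: [1.0, -0.006, 0.0, 0.0]
ft_force: [1.2, -0.6, -0.3]
grip_width: -0.0001
15.95 [0.5042 0.1968 0.0696] Fmean [ 0.19  0.16 -0.03] [ 0.95 -0.88  0.14 -0.54 -0.12  0.25]
```

View pics/b3.png

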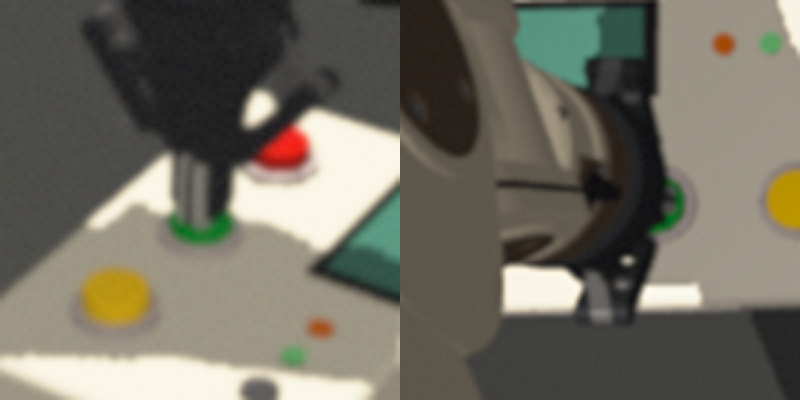

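```bash
python3 -m inch '[[0,0,0.04,0,0,0,1],[0,0,0.04,0,0,0,1],[0,0,0.04,0,0,0,1],[0,0,0.04,0,0,0,1],[0,0,0,0,0,0,1],[0,0,0,0,0,0,1],[0,0,0,0,0,0,1],[0,0,0,0,0,0,1]]'
python3 look2.py b4 5
```

```text
clock: 16.75
eef_pos: [0.5043, 0.1968, 0.0656]
tool_rot: [1.0, -0.006, 0.0, -0.0]
ft_force: [1.3, 0.3, 2.0]
grip_width: -0.0003
17.05 [0.5043 0.1968 0.0656] Fmean [0.38 0.01 1.48] [1.64 1.5  1.53 1.6  1.61 1.02]
```

View pics/b4.png

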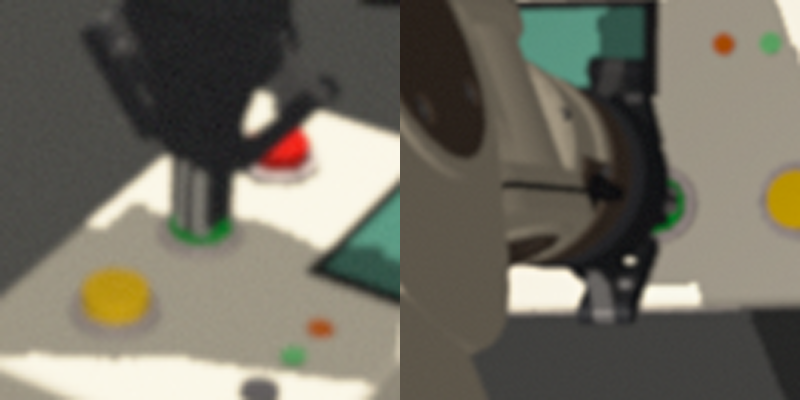

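```bash
python3 -m inch '[[0,0,0.04,0,0,0,1],[0,0,0.04,0,0,0,1],[0,0,0.04,0,0,0,1],[0,0,0,0,0,0,1],[0,0,0,0,0,0,1],[0,0,0,0,0,0,1],[0,0,0,0,0,0,1],[0,0,0,0,0,0,1]]'
python3 look2.py b5 4
```

```text
clock: 17.85
eef_pos: [0.5044, 0.1969, 0.0652]
tool_rot: [1.0, -0.006, 0.001, -0.0]
ft_force: [-4.9, -2.6, 16.1]
grip_width: -0.0002
18.1 [0.5044 0.1969 0.0652] Fmean [-4.87 -2.19 16.09] [16.81 15.58 15.69 16.62 15.78]
```

View pics/b5.png

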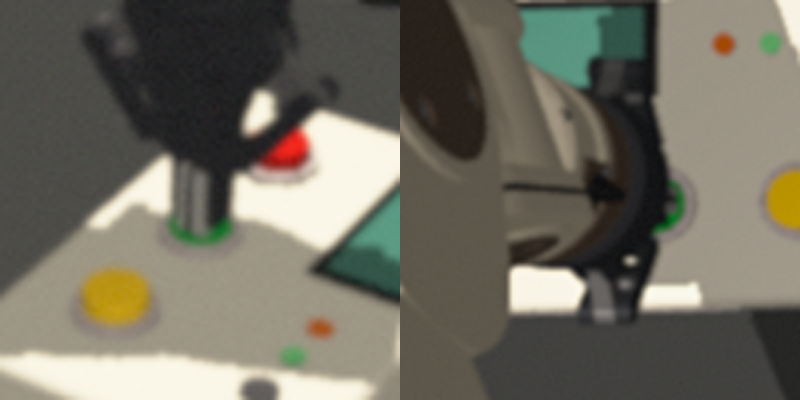

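The button has bottomed out: 16 N and the tip no longer moves. Withdrawing upward, then sideways far enough for a clear view.

```bash
python3 -m inch '[[0,0,-0.2,0,0,0,1],[0,0,-0.6,0,0,0,1],[0,0,-0.9,0,0,0,1],[0,0,-0.9,0,0,0,1],[0,0,-0.9,0,0,0,1],[0,0,-0.9,0,0,0,1],[0,0,-0.9,0,0,0,1],[0,0,0,0,0,0,1]]' && python3 -m inch '[[-0.8,0,0,0,0,0,1],[-0.8,0,0,0,0,0,1],[-0.8,0,0,0,0,0,1],[-0.8,0,0,0,0,0,1],[-0.8,0,0,0,0,0,1],[-0.8,0,0,0,0,0,1],[0,0,0,0,0,0,1],[0,0,0,0,0,0,1]]'
python3 - <<'E'
from h import *
o=bot.get_obs();print(o['clock'],o['eef_pos'],o['ft_force'].round(2))
q=np.load('scene0.npz');t,td=bot.camera("top")
cv2.imwrite("pics/f_top.png",t)
p,d=bot.camera("scene");cv2.imwrite("pics/f_scene.png",p)
cv2.imwrite("pics/f_c.png",np.hstack([cv2.resize(x[140:230,310:410],(400,360),interpolation=cv2.INTER_CUBIC) for x in(q['p'],p)]))
B={'copper':((370,245,425,295),(215,280,265,325)),'green':((175,250,210,285),(345,172,375,195)),'red':((128,250,162,285),(365,155,395,178)),'yellow':((220,248,256,282),(325,192,355,215))}
q2=np.load('top0.npz')
for k,b in B.items():
  for n,i,a,j in(('top',0,q2,(t,td)),('scene',1,q,(p,d))):
    try:
        c0,s0,m0=blob(a['p'],k,b[i]);c1,s1,m1=blob(j[0],k,b[i])
        R=KD(n)
        def z(c,m,D):
            o_,e=ray(n,c);return (o_+e*np.median(D[m&(D>0)]))[2]
        print(k,n,c0.round(1),c1.round(1),s0[4],s1[4],'z',z(c0,m0,a['d']).round(4),z(c1,m1,j[1]).round(4))
    except Exception as ex: print(k,n,ex)
E
```

```text
clock: 18.9
eef_pos: [0.506, 0.1975, 0.1981]
tool_rot: [1.0, -0.006, 0.003, -0.001]
ft_force: [-0.4, 0.5, 0.6]
grip_width: 0.0004
clock: 19.7
eef_pos: [0.3841, 0.1983, 0.1945]
tool_rot: [1.0, -0.006, -0.0, 0.0]
ft_force: [1.0, -0.4, -0.6]
grip_width: -0.0001
19.7 [0.38408941 0.1982512  0.19450947] [ 0.97 -0.43 -0.6 ]
copper top [397.6 269.7] [397.6 269.7] 796 796 z 0.0595 0.0596
copper scene [238.1 301.5] [238.1 301.5] 727 727 z 0.0605 0.0602
green top [191.8 265.5] [192.7 265.9] 254 231 z 0.0949 0.0867
green scene [359.8 184.2] [359.7 186. ] 114 79 z 0.0956 0.0882
red top [144.9 266.7] [144.9 266.7] 280 280 z 0.0947 0.0947
red scene [379.3 166.4] [379.3 166.4] 115 115 z 0.0955 0.0957
yellow top [238.7 264.3] [238.8 264.3] 270 268 z 0.0946 0.0947
yellow scene [338.5 203.1] [338.3 203.2] 148 154 z 0.0953 0.0949
```

View pics/f_c.png

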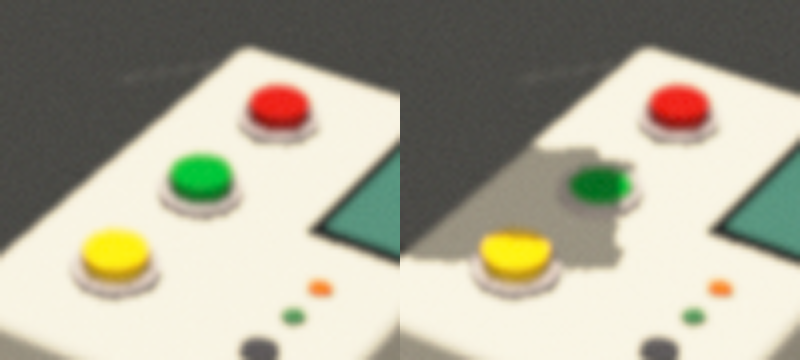

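View pics/f_scene.png

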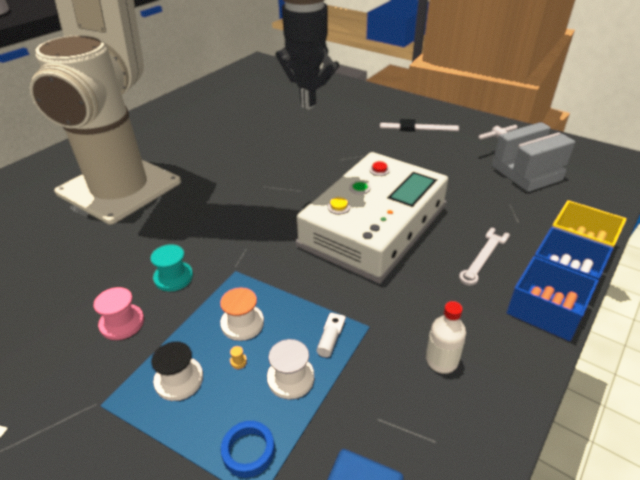

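The green button has gone down 7.4–8.2 mm, from z 0.095 to about 0.087. Red, yellow and copper are unchanged, everything else is in place, and the arm is clear. Handing in.

```bash
python3 -c "
from workcell import bot
bot.job_done();print(bot.get_obs()['clock'])"
```

```text
the job is handed in; nothing more can be done
the job is handed in; nothing more can be done
```

I touched the copper plate, lifted off, pressed the green button fully in, withdrew and handed the job in. The clock read about 20 s of the 42 s allowed.

- **Copper plate:** I pressed it down about 3 mm with closed fingertips, at about 1.8 N, and held it for over 0.8 s. It sprang back up after lift-off, and its image centre and height are the same as at the start.
- **Green button:** I pushed it until it bottomed out at about 16 N. By depth, its top went down 8.2 mm in the top view and 7.4 mm in the scene view.
- **Everything else:** The red and yellow buttons measured unchanged. The other stands and loose things look unmoved in the last scene picture, which I checked by eye only. The arm was clear of everything.

**Disagreements:**
- The visible ends of the closed fingers were about 20 mm above the reported TCP. I relied on the images and force readings for contact height, and contact came where they predicted.
- The two cameras disagreed by up to 7 mm on the button's position. I aimed between the two, and the fingertips landed on the button.

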